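# Ready the parts washer

## Robot

A 6-joint arm with a two-finger parallel gripper is mounted at the origin on the work surface. World frame = base frame: x ahead of the robot, y to its left, z up, the work surface at z = 0. Lengths are in m, angles in degrees, forces in N, time in s.
With the tool pointing down it reaches from about 0.4 to 0.825 m from the base axis. Payload 7 kg.
Tool frame: the origin (TCP) lies between the finger pads; the fingertips stand 22 mm ahead of it and the grasp point (between the pads) lies 3 mm ahead of it; z points along the fingers, y is the direction in which the jaws open and shut (so a half turn about z gives the same grasp; the last joint's range is limited). The gripper opens to 88 mm and grips with 3 to 60 N. Pads are 19 mm wide; open, the fingers measure 130 mm over their backs; the gripper's body (78 mm by 193 mm) begins 47 mm behind the grasp point.
Start: joints at [-56.259, 20.546, 0.682, 0, -70.136, -16.507], TCP at [0.2, -0.645, 0.249] pointing down, gripper open.
Joint ranges: [-176.03, 176.03], [-82.01, 121.73], [-58.28, 71.71], [-173.87, 95.51], [-174.79, -0.11], [-173.66, 173.66]. Speed limits (degrees/s): [136.94, 136.94, 172.46, 180, 180, 180].

## Interface

Orientations are given as [roll, pitch, yaw] about the fixed x, y, z axes, in that order (R = Rz(yaw) Ry(pitch) Rx(roll)).
In Python, from plant import telemetry, cams, r gives the robot as it stands.
- The arm moves only by the tool carry_out, never from a script. Its argument "commands" is one flat list of numbers, 5 for each row, row after row: the shift along the world's x, y, z as a fraction of full scale, then the turn about the world's z as a fraction of full scale, then the gripper's target within -1 to 1 (shut at 1, half-way at 0, fully open at -1). In form: [x, y, z, turn, claw, x, y, z, turn, claw, ...]. A call has 1 to 8 rows; each row shifts and turns the commanded pose from where the row before left it; what a row does not reach is not made up. Full scale, the value 1, is 0.04 m for a shift and 4 degrees for a turn. A row lasts 1/10 s, in which the tool goes at most 50 mm and 8.59 degrees, less where a joint would pass 70% of its speed; a pose out of reach is approached as far as the arm can. A call with a number of a shift or a turn outside -1 to 1 is refused whole. A call with a gripper value outside its range is refused whole. The fingers move at their own pace and stop on an object; "grip_force" is the grip in N (left out, the last holds). Time passes only in rows, so rows that do not move let the fingers close. It gives the time, the measured TCP pose, the force and the opening at its end, in the units of the state.
- telemetry.get_state(): the state, without advancing time (a new reading comes with each control period).
- cams.capture(name): name is "scene" or "top" or "wrist"; returns a dict with "frame" (400x640x3 uint8, red, green, blue), "camera_matrix" (3x3 intrinsics, pixels), "k1" (the pictures are not rectified: a ray, as slopes to the right and down, at radius r is drawn at 1 + k1 r^2 times it, then the intrinsics apply), "camera_from_world" (4x4, takes a point from world to camera coordinates); the wrist camera has in their place "mount" (4x4, takes a point from camera to tool coordinates, whose origin is the TCP and whose axes are the flange's). Camera axes: x right, y down, z forward; pixel columns grow to the right and rows downward; lengths in m; the calibration is good to about 2 mm. A picture is of the moment at which its call begins: read the wrist's pose just before it. There is no depth.
- r.close_job(): hands the job in, once; it reports no verdict.
The state is a dict: "time_s": time; "joints": joint angles; "qd": joint speeds; "joint_torque": joint torques, N m; "tcp_pos": TCP position; "eef_rot": TCP orientation; "contact_force": force on the tool from outside, world axes, zero at the start; "moment": the same for the moment, N m; "gripper_width": finger opening in m.
Only numpy, scipy, OpenCV 4.12 (cv2) and the standard library are available. Lean on these libraries where they do the work, as an engineer would, in place of code of your own. Each camera call takes 0.05 s, during which the arm holds its last target. There are 200 camera calls.

## Task

Get the parts washer ready to run. The valve knob on top of its pump housing sits crossed on its thread: turn it backwards (counter-clockwise seen from above) until the thread clicks and the stem drops, without forcing it forwards before that, then turn it forwards (clockwise) until it is fully tight. Also hang every part basket by its bent lip over the tank's rim so that it hangs upright inside the tank, push the housing's door shut fully home until its catch holds it, and leave the screwdriver, flask and aluminium block where they are.

Things in the scene. Friction and masses are not known exactly. Their poses are not given: they have to be found in the camera images.
- washer: Parts washer, fixed to the bench: a steel open-topped tank with a blue pump housing built on at its +y end. 200 (x) x 430 (y) x 140 mm high. Origin at the centre of its underside on the bench; x points away from the side that has the door (the front is its -x side). Housing: y from +85 to +215, with a flat deck 140 mm up.
- tank (a point): Centre of the tank's mouth, at rim height (140 mm above the bench); axes as washer. Tank 200 (x) by 300 mm (y) outside, upright walls 6 mm thick: the front wall's rim runs along x = -97 mm, the far wall's along x = +97. Its floor is 110 mm below the rim. The rim is free except at the +y end, where the housing joins on at the same height.
- knob (a joint): Angle of the valve knob, rad; grows as it is turned forwards (clockwise seen from above). Starts between -0.2 and 0.2. Backwards, the click comes near -0.72 (back stop -1.4). Before the click it jams at about 0.45 if turned forwards; after it, it turns (0.06 N m friction, stays where left) to the end stop at 3.4. Tight means above 3.1.
- stem (a joint): Height in m by which the knob's threaded steel stem (10 mm thick, on the knob's axis) is lifted: about 0.007 while the thread is crossed, falling at once (also while the knob is held) to about 0 when it clicks; it then stays down. It sticks out of the knob's top by 1.5 mm when down and 8.5 mm when lifted.
- knob_grip (a point): Grip point of the valve knob, on its upright axis, 195 mm above the bench. Black bar knob: bar 50 mm long (point's x), 16 mm thick (y), top 12 mm above this point; below it a round flange of 24 mm radius, its top 24 mm below this point. The point turns with the knob.
- door (a joint): Opening angle of the pump housing's blue front door, rad: 0 shut and seated; it opens towards the front about an upright hinge at the housing's outer (+y) side. Starts 0.5 to 0.95; stays where left (friction 0.03 N m). A spring catch resists from about 0.16 (5 N at the free edge), is passed at about 0.04 and then holds the door at 0, against its stop. Seated means below 0.03.
- door_hinge (a point): At the hinged end of the door's outer face, 69 mm above the bench; the hinge axis is 12 mm behind it (point's +x). Turns with the door: the door runs along its -y for 128 mm, -x points out of the outer face. Door 12 mm thick, 1 to 137 mm above the bench; a pull knob, radius 11 mm, sticks 32 mm out 108 mm from the hinge, 55 mm above the bench.
- door_edge (a point): Point on the door's outer face, 100 mm from the hinge and 125 mm above the bench, a good place to push; axes as door_hinge.
- screwdriver: Bystander: screwdriver with red handle, 190 mm long, lying on the bench; origin under its middle, x along the blade.
- flask: Bystander: steel flask, 72 mm across, 220 mm high, standing; origin under its centre.
- block: Bystander: machined aluminium block 90 x 70 x 50 mm with a 30 mm hole; origin under its centre.
- basket1_mid (a point): Middle of a hook-on steel wire basket (0.17 to 0.29 kg, low and steady, all alike but for the part inside; may be absent), half-way up its 133 mm height: 66.5 mm above its underside. Its box: x -22.5 to 22.5, y -30 to 30 mm, 40 mm high. Back plate on the -x side, with a bent lip at its top towards -x and a grip tab above: see the body. Hung, this point is 19 mm below rim height.
- basket1: The same basket, origin at its underside's centre; mm: back plate x -22.5 to -19.5, up to z 88. Its lip bends over to -x: gap for the rim x -34.5 to -22.5, underside of bend z 85, lip 3 thick reaching down to z 63. Grip tab on the bend: centre x -28.5, y 0, 10 thick (x), 30 wide (y), z 88 to 133.
- basket2_mid (a point): Middle of a hook-on steel wire basket (0.17 to 0.29 kg, low and steady, all alike but for the part inside; may be absent), half-way up its 133 mm height: 66.5 mm above its underside. Its box: x -22.5 to 22.5, y -30 to 30 mm, 40 mm high. Back plate on the -x side, with a bent lip at its top towards -x and a grip tab above: see the body. Hung, this point is 19 mm below rim height.
- basket2: The same basket, origin at its underside's centre; mm: back plate x -22.5 to -19.5, up to z 88. Its lip bends over to -x: gap for the rim x -34.5 to -22.5, underside of bend z 85, lip 3 thick reaching down to z 63. Grip tab on the bend: centre x -28.5, y 0, 10 thick (x), 30 wide (y), z 88 to 133.
- basket3_mid (a point): Middle of a hook-on steel wire basket (0.17 to 0.29 kg, low and steady, all alike but for the part inside; may be absent), half-way up its 133 mm height: 66.5 mm above its underside. Its box: x -22.5 to 22.5, y -30 to 30 mm, 40 mm high. Back plate on the -x side, with a bent lip at its top towards -x and a grip tab above: see the body. Hung, this point is 19 mm below rim height.
- basket3: The same basket, origin at its underside's centre; mm: back plate x -22.5 to -19.5, up to z 88. Its lip bends over to -x: gap for the rim x -34.5 to -22.5, underside of bend z 85, lip 3 thick reaching down to z 63. Grip tab on the bend: centre x -28.5, y 0, 10 thick (x), 30 wide (y), z 88 to 133.
- basket4_mid (a point): Middle of a hook-on steel wire basket (0.17 to 0.29 kg, low and steady, all alike but for the part inside; may be absent), half-way up its 133 mm height: 66.5 mm above its underside. Its box: x -22.5 to 22.5, y -30 to 30 mm, 40 mm high. Back plate on the -x side, with a bent lip at its top towards -x and a grip tab above: see the body. Hung, this point is 19 mm below rim height.
- basket4: The same basket, origin at its underside's centre; mm: back plate x -22.5 to -19.5, up to z 88. Its lip bends over to -x: gap for the rim x -34.5 to -22.5, underside of bend z 85, lip 3 thick reaching down to z 63. Grip tab on the bend: centre x -28.5, y 0, 10 thick (x), 30 wide (y), z 88 to 133.
Things that resemble listed ones, but are neither listed nor needed, are in the scene too. What is shaped like the basket3 but red or turquoise is not meant.

How it is judged:
By the outcome, as a careful person would: the job done as asked, in the order asked, and still so for the second after the job is handed in, with the robot touching nothing.
Of basket1, basket2, basket3, basket4 only 2 to 3 are there at a start; the rules pass over those that are not, and their reading is None.
At some moment in a run one of basket1, basket2, basket3, basket4 may be knocked a few centimetres aside while the robot is not near it.
It also fails if it takes over 210 s, if anything falls off the work surface, if the arm or the gripper's body presses on something with over 40 N, if the wrist force passes 120 N, or if a joint passes its speed limit or range.

## Working session

There is one attempt and no reset: what is moved stays moved. The work goes in short steps, Python scripts to look and compute and a tool call to move; the robot and the scene stay as the last step left them, time stands still between calls to the robot, and variables do not carry over. Pictures are saved under pics/ and viewed, about 12 in all and at most 16, crops included, and the job is handed in when it is done.

Besides the shell and the picture viewer there is one more tool, called after "Call:" as name(argument=value, ...) on one line, values as JSON. carry_out: Moves the arm, as the interface text tells. Shift numbers are shares of 0.04 m and turn numbers shares of 4 degrees, none past 1 either way. Its arguments: {"type":"object","properties":{"commands":{"type":"array"},"grip_force":{"type":"number"}},"required":["commands"]}

```bash
ls; mkdir -p pics
python3 - <<'E'
from plant import telemetry,cams,r
import cv2,numpy as np
s=telemetry.get_state();print(s)
for n in("scene","top"):
    c=cams.capture(n);cv2.imwrite(f"pics/{n}0.png",c["frame"][:,:,::-1]);print(n,c["camera_matrix"],c["k1"],c["camera_from_world"])
c=cams.capture("wrist");print(c["mount"],c["camera_matrix"],c["k1"])
E
```

```text
pics
{'time_s': 0.0, 'joints': array([-5.62574313e+01,  2.05919858e+01,  6.32672595e-01, -1.94093854e-02,
       -7.01358646e+01, -1.65083655e+01]), 'qd': array([-0.01810708, -0.03222712,  0.06902648, -0.05626144, -0.0015819 ,
        0.01897013]), 'joint_torque': array([ 7.56708178e-04, -5.82724249e+01,  2.93054527e+01,  6.99665576e+00,
        7.05490995e-03, -1.89223783e-04]), 'tcp_pos': array([ 0.19983858, -0.64425722,  0.24761032]), 'eef_rot': array([ 1.79903561e+02, -9.55402424e-03, -1.62772399e+02]), 'contact_force': array([-0.09754112, -0.0384427 , -0.95328183]), 'moment': array([-0.01459428, -0.03991822, -0.00213146]), 'gripper_width': 0.08761323314591611}
scene [[445.55123154   0.         319.58035705]
 [  0.         445.55123154 208.48865064]
 [  0.           0.           1.        ]] -0.08031944196123073 [[-0.83224509  0.55439405 -0.0039173   0.49251219]
 [ 0.39171263  0.58300148 -0.7118079  -0.08906129]
 [-0.39233827 -0.59393309 -0.70236328  1.69203924]
 [ 0.          0.          0.          1.        ]]
top [[512.37114668   0.         319.37299725]
 [  0.         512.37114668 200.95845971]
 [  0.           0.           1.        ]] 0.0446819902925547 [[ 2.16796877e-02 -9.99764774e-01  6.23209235e-04 -7.90895599e-02]
 [-9.97117874e-01 -2.16676133e-02 -7.27080474e-02  5.57193610e-01]
 [ 7.27044480e-02  9.54874696e-04 -9.97353073e-01  1.35135086e+00]
 [ 0.00000000e+00  0.00000000e+00  0.00000000e+00  1.00000000e+00]]
[[ 1.18032467e-04 -9.61584392e-01 -2.74509461e-01  7.38834521e-02]
 [ 9.99999002e-01 -2.73027106e-04  1.38636735e-03  3.78151390e-04]
 [-1.40805773e-03 -2.74509350e-01  9.61583399e-01 -1.35760370e-01]
 [ 0.00000000e+00  0.00000000e+00  0.00000000e+00  1.00000000e+00]] [[279.1555865    0.         315.49438695]
 [  0.         279.1555865  197.476703  ]
 [  0.           0.           1.        ]] -0.030559937720347197
```

View pics/scene0.png

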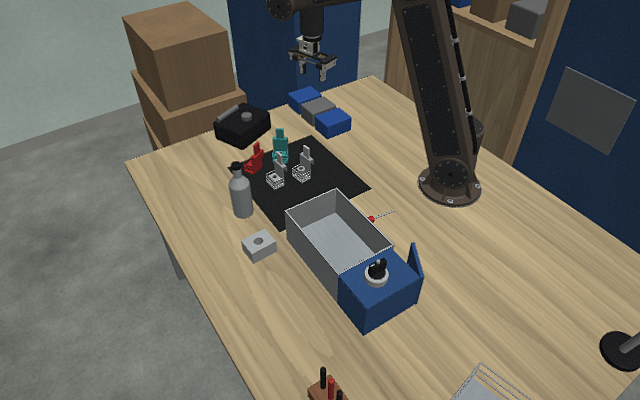

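View pics/top0.png

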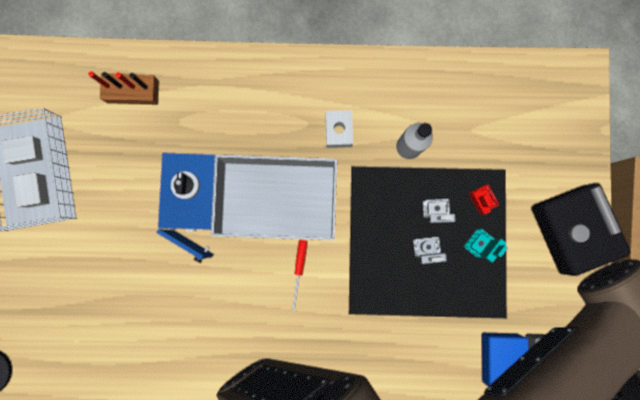

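The top view shows the washer (housing at px (187,190), tank (277,198)). There are two steel baskets at (437,208) and (430,248), with the red (485,199) and turquoise (486,245) ones as lookalikes. The two steel-coloured baskets fit the description. I'll check them in an enlarged crop and measure.

```bash
cat > h.py <<'E'
import numpy as np,cv2
from plant import telemetry,cams,r
def grab(n):
    s=telemetry.get_state();c=cams.capture(n)
    if n=="wrist":
        from scipy.spatial.transform import Rotation as R
        T=np.eye(4);T[:3,:3]=R.from_euler("xyz",s["eef_rot"],degrees=True).as_matrix();T[:3,3]=s["tcp_pos"]
        W=T@np.array(c["mount"])
    else: W=np.linalg.inv(c["camera_from_world"])
    return dict(im=c["frame"],K=np.array(c["camera_matrix"]),k=c["k1"],W=W,C=np.linalg.inv(W))
def ray(c,p):
    d=np.array([c["k"],0,0,0,0.])
    u=cv2.undistortPointsIter(np.float64(p).reshape(-1,1,2),c["K"],d,None,None,(3,50,1e-9)).reshape(-1,2)
    v=np.c_[u,np.ones(len(u))]@c["W"][:3,:3].T
    return c["W"][:3,3],v
def onz(c,p,z):
    o,v=ray(c,p);return (o+v*((z-o[2])/v[:,2])[:,None])[:,:2]
def proj(c,P):
    return cv2.projectPoints(np.float64(P).reshape(-1,1,3),cv2.Rodrigues(c["C"][:3,:3])[0],c["C"][:3,3],c["K"],np.array([c["k"],0,0,0,0.]))[0].reshape(-1,2)
def tri(c1,p1,c2,p2):
    o1,v1=ray(c1,p1);o2,v2=ray(c2,p2);A=np.c_[v1[0],-v2[0]];t=np.linalg.lstsq(A,o2-o1,rcond=None)[0]
    a=o1+t[0]*v1[0];b=o2+t[1]*v2[0];return (a+b)/2,np.linalg.norm(a-b)
def crop(c,x,y,w,h,f,n=None):
    a=cv2.resize(c["im"][y:y+h,x:x+w],None,fx=f,fy=f,interpolation=cv2.INTER_CUBIC)[:,:,::-1]
    if n:cv2.imwrite("pics/"+n,a)
    return a
E
python3 - <<'E'
from h import *
t=grab("top");s=grab("scene")
a=crop(t,150,145,195,125,4)[:300*2,:780];a=cv2.resize(a,(780,500))
b=np.hstack([crop(t,400,170,120,100,5)[:, :600]]);
cv2.imwrite("pics/a1.png",a)
c1=crop(t,405,175,110,95,4);c2=crop(s,240,120,80,80,4.7)
h=375;c1=cv2.resize(c1,(430,h));c2=cv2.resize(c2,(h,h));cv2.imwrite("pics/a2.png",np.hstack([c1,c2])[:, :800])
for nm,p in dict(bA=(437,208),bB=(430,248)).items(): print(nm,onz(t,[p],.04))
E
```

```text
bA [[ 0.54549967 -0.37669777]]
bB [[ 0.44031731 -0.35889209]]
```

View pics/a1.png

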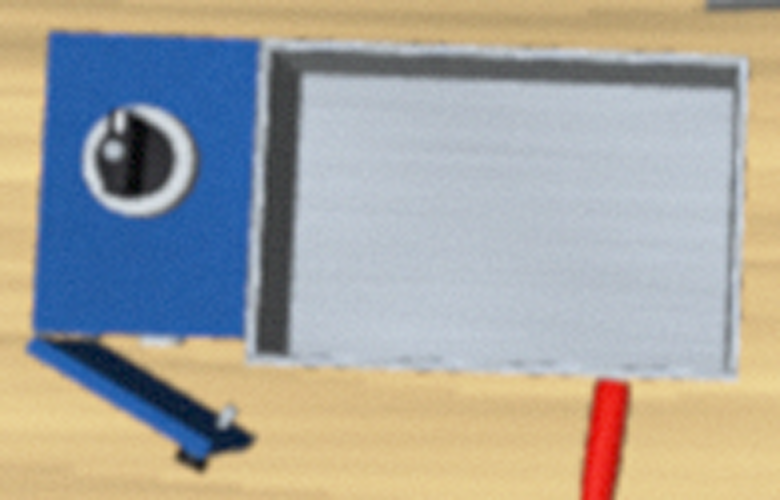

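View pics/a2.png

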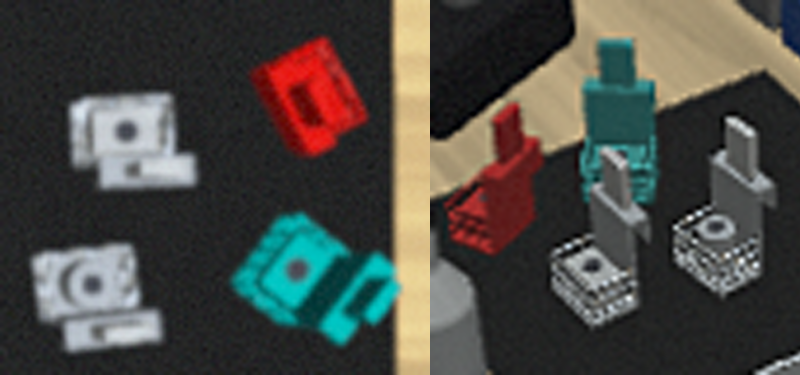

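The crops confirm it: two steel-grey baskets with parts inside, back plates towards -x, lookalikes red and turquoise. Next I'll compute the washer pose, rough basket poses and the knob.

Run:
```python
from h import *
t=grab("top")
px=np.array([[748,58],[737,380],[247,360],[50,30]])/4+[150,145]
W=onz(t,px,.14);print(W)
L=np.array([[.1,-.215],[-.1,-.215],[-.1,.085],[.1,.215]])
M,_=cv2.estimateAffinePartial2D(L,W)
a,b=W.mean(0),L.mean(0);H=(L-b).T@(W-a);ang=np.arctan2(H[0,1]-H[1,0],H[0,0]+H[1,1])
R=np.array([[np.cos(ang),-np.sin(ang)],[np.sin(ang),np.cos(ang)]]);o=a-R@b
print("washer",o,np.degrees(ang));print("resid",W-(L@R.T+o))
print("stem",onz(t,np.array([[113,150]])/4+[150,145],.214))
# tabs in a2 (scale 430/440 of 4)
f=430/110
for n,p in dict(A=(152,170),B=(118,332)).items():print(n,onz(t,[(405+p[0]/f,175+p[1]/(375/95))],.133))
for n,p in dict(knobring=(140,160),dooredge=(215,448),doorhinge=(33,345)).items():print(n,onz(t,np.array([p])/4+[150,145],.14))
```

```text
[[ 0.65308538 -0.1081707 ]
 [ 0.45578954 -0.10527729]
 [ 0.46161314  0.19209564]
 [ 0.66062984  0.31944142]]Traceback (most recent call last):
  File "<stdin>", line 6, in <module>
cv2.error: OpenCV(4.12.0) /io/opencv/modules/calib3d/src/ptsetreg.cpp:1108: error: (-215:Assertion failed) count >= 0 && to.checkVector(2) == count in function 'estimateAffinePartial2D'
```

Run:
```python
from h import *
t=grab("top")
px=np.array([[748,58],[737,380],[247,360],[50,30]])/4+[150,145]
W=onz(t,px,.14)
L=np.array([[.1,-.215],[-.1,-.215],[-.1,.085],[.1,.215]])
a,b=W.mean(0),L.mean(0);H=(L-b).T@(W-a);ang=np.arctan2(H[0,1]-H[1,0],H[0,0]+H[1,1])
R=np.array([[np.cos(ang),-np.sin(ang)],[np.sin(ang),np.cos(ang)]]);o=a-R@b
print("washer",o,np.degrees(ang));print("resid",W-(L@R.T+o))
st=onz(t,np.array([[113,150]])/4+[150,145],.214)
print("stem",st,(st-o)@R)
f=430/110
for n,p in dict(A=(152,170),B=(118,332)).items():print(n,onz(t,[(405+p[0]/f,175+p[1]/(375/95))],.133))
for n,p in dict(knobring=(140,160),dooredge=(215,448),doorhinge=(33,345)).items():print(n,onz(t,np.array([p])/4+[150,145],.14))
```

```text
washer [0.55830789 0.10701797] -0.9316004433150775
resid [[-0.00171365  0.00140879]
 [ 0.00096407  0.00105044]
 [ 0.00191004 -0.00153698]
 [-0.00116046 -0.00092225]]
stem [[0.58010012 0.25767364]] [[0.01933987 0.15099007]]
A [[ 0.51525499 -0.37228243]]
B [[ 0.4150423  -0.35150403]]
knobring [[0.58196907 0.26160512]]
dooredge [[0.40823199 0.20929956]]
doorhinge [[0.46806691 0.32129478]]
```

Call:
carry_out(commands=[0.2,0.4,0.47,1,-1,0.2,0.4,0.47,1,-1,0.2,0.4,0.47,1,-1,0.2,0.4,0.47,1,-1,0.2,0.5,0.47,1,-1,0.2,0.5,0.47,1,-1,0.2,0.5,0.47,1,-1,0.2,0.5,0.47,1,-1], grip_force=30)

```text
time_s: 1.15
tcp_pos: [0.2641, -0.4998, 0.3998]
eef_rot: [-180.0, 0.0, -130.6]
contact_force: [0.8, -0.3, -0.2]
gripper_width: 0.0877
```

Call:
carry_out(commands=[0.25,0.6,0,1,-1,0.25,0.6,0,1,-1,0.25,0.6,0,1,-1,0.25,0.6,0,1,-1,0.25,0.6,0,1,-1,0.25,0.6,0,1,-1,0.25,0.6,0,1,-1,0.25,0.6,0,1,-1])

```text
time_s: 1.95
tcp_pos: [0.3441, -0.3077, 0.3991]
eef_rot: [-180.0, -0.0, -98.6]
contact_force: [0.4, -0.1, 0.0]
gripper_width: 0.0874
```

Call:
carry_out(commands=[0.25,0.6,0,1,-1,0.25,0.6,0,1,-1,0.25,0.6,0,1,-1,0.25,0.6,0,1,-1,0.25,0.6,0,1,-1,0.25,0.6,0,1,-1,0.25,0.6,0,1,-1,0.25,0.6,0,1,-1])

```text
time_s: 2.75
tcp_pos: [0.4241, -0.1156, 0.3992]
eef_rot: [-180.0, -0.0, -66.6]
contact_force: [1.0, -0.5, -0.1]
gripper_width: 0.0878
```

Call:
carry_out(commands=[0.25,0.6,0,1,-1,0.25,0.6,0,1,-1,0.25,0.6,0,1,-1,0.25,0.6,0,1,-1,0.25,0.6,0,1,-1,0.25,0.6,0,1,-1,0.25,0.6,0,1,-1,0.25,0.6,0,1,-1])

```text
time_s: 3.55
tcp_pos: [0.5041, 0.0763, 0.3991]
eef_rot: [-180.0, -0.0, -34.6]
contact_force: [0.8, 0.2, 0.5]
gripper_width: 0.0879
```

Call:
carry_out(commands=[0.25,0.6,0,1,-1,0.25,0.6,0,1,-1,0.25,0.6,0,1,-1,0.25,0.6,0,1,-1,0.2,0.6,0,1,-1,0,0,0,1,-1,0,0,0,1,-1,0,0,0,1,-1])

```text
time_s: 4.35
tcp_pos: [0.552, 0.1956, 0.3988]
eef_rot: [180.0, 0.0, -2.6]
contact_force: [-0.2, 0.1, -0.1]
gripper_width: 0.088
```

Run:
```python
from h import *
from plant import telemetry
c=grab("wrist");print(telemetry.get_state()["joints"])
p=proj(c,[[.58,.258,.2]]);print(p)
cv2.imwrite("pics/w1.png",c["im"][:,:,::-1])
import pickle;pickle.dump(c,open("w1.pkl","wb"))
```

```text
[ 3.86268588e+01  8.73099352e+00  3.96092433e+00 -4.71423970e-03
 -8.52437608e+01  4.90258320e+01]
[[263.27347103 159.96628172]]
```

View pics/w1.png

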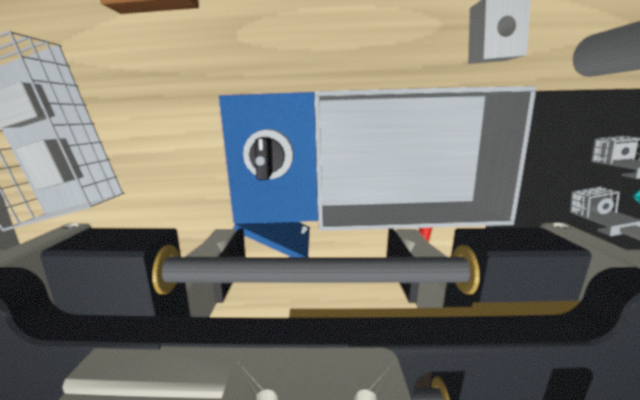

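Run:
```python
import pickle;from h import *
c=pickle.load(open("w1.pkl","rb"));crop(c,235,125,65,65,9,"w1k.png")
```

```text
(no output)
```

View pics/w1k.png

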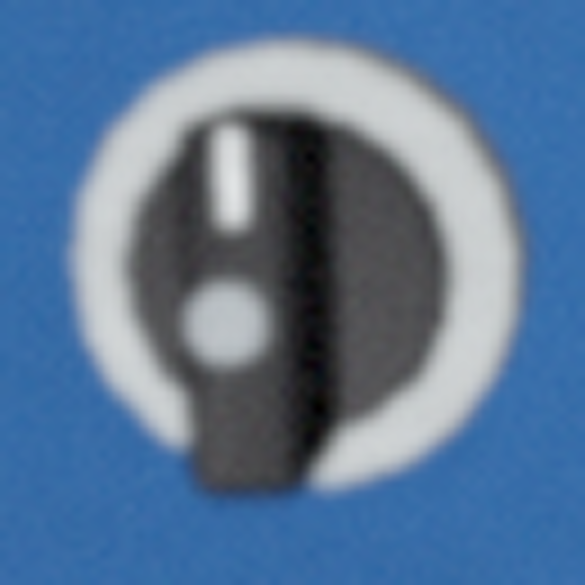

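Run:
```python
import pickle;from h import *
c=pickle.load(open("w1.pkl","rb"))
f=lambda p,z:onz(c,np.array(p)/9.+[235,125]-.45,z)
b=f([[205,490],[298,490],[190,120],[290,115]],.207)
print(b,b.mean(0));m=(b[2]+b[3])/2-(b[0]+b[1])/2;print(np.degrees(np.arctan2(m[1],m[0])),np.hypot(*m))
q=f([[231,125],[233,235]],.207);d=q[0]-q[1];print("pointer",q,np.degrees(np.arctan2(d[1],d[0])))
print("stem",f([[228,323]],.2155),"ring",f([[298,262]],.150),f([[298,262]],.142))
```

```text
[[0.55848755 0.26595538]
 [0.5579231  0.2535459 ]
 [0.60683389 0.26301379]
 [0.60685344 0.25012879]] [0.5825245  0.25816097]
-3.7399414362156747 0.04874214183001215
pointer [[0.605956   0.25781311]
 [0.59196974 0.2589151 ]] -4.5050910224547716
stem [[0.58176954 0.25892156]] ring [[0.5815033  0.26090051]] [[0.58057779 0.26231888]]
```

Call:
carry_out(commands=[0.375,0.79,0,-0.35,-1,0.375,0.79,0,0,-1,0,0,-0.9,0,-1,0,0,-0.9,0,-1,0,0,-0.9,0,-1,0,0,-0.9,0,-1,0,0,-0.9,0,-1,0,0,-0.52,0,-1])

```text
time_s: 5.2
tcp_pos: [0.5807, 0.2578, 0.195]
eef_rot: [179.9, 0.2, -4.3]
contact_force: [-0.3, -0.4, -0.5]
gripper_width: 0.0879
```

Call:
carry_out(commands=[0,0,0,0,1,0,0,0,0,1,0,0,0,0,1,0,0,0,0,1,0,0,0,0,1,0,0,0,0,1,0,0,0,0,1,0,0,0,0,1], grip_force=30)

```text
time_s: 6.0
tcp_pos: [0.582, 0.2585, 0.1983]
eef_rot: [-180.0, -0.0, -4.2]
contact_force: [-0.5, -0.2, 0.1]
gripper_width: 0.029
```

Call:
carry_out(commands=[0,0,0,0,1,0,0,0,0,1,0,0,0,0,1,0,0,0,0,1,0,0,0,0,1])

```text
time_s: 6.5
tcp_pos: [0.5819, 0.2585, 0.1981]
eef_rot: [180.0, 0.0, -4.2]
contact_force: [0.9, -0.0, 0.2]
gripper_width: 0.0159
```

```bash
python3 -c "
from plant import telemetry as t
s=t.get_state();print(s['moment'],s['joints'],s['gripper_width'],s['contact_force'])"
```

```text
[ 0.00375098  0.21568519 -0.03918241] [ 4.14833680e+01  1.89855945e+01 -8.43397380e+00 -1.02929166e-03
 -6.25832348e+01  4.43534062e+01] 0.01585436778964508 [ 0.85345491 -0.02356848  0.20038782]
```

Call:
carry_out(commands=[0,0,0,0.8,1,0,0,0,1,1,0,0,0,1,1,0,0,0,1,1,0,0,0,1,1,0,0,0,1,1,0,0,0,1,1,0,0,0,1,1])

```text
time_s: 7.3
tcp_pos: [0.5819, 0.2587, 0.1981]
eef_rot: [-180.0, -0.0, 27.2]
contact_force: [-0.8, 1.5, 0.4]
gripper_width: 0.016
```

Call:
carry_out(commands=[0,0,0,1,1,0,0,0,1,1,0,0,0,1,1,0,0,0,1,1,0,0,0,1,1,0,0,0,0.7,1,0,0,0,0,1,0,0,0,0,1])

```text
time_s: 8.1
tcp_pos: [0.5819, 0.2588, 0.1981]
eef_rot: [-180.0, -0.0, 49.8]
contact_force: [-1.2, 1.6, -0.1]
gripper_width: 0.0161
```

Run:
```python
from h import *
s=telemetry.get_state();print(s['moment'],s['joints'],s['gripper_width'],s['contact_force'])
c=grab("top");crop(c,150,140,80,80,7,"k2.png")
```

```text
[0.45964431 0.35476423 0.03959554] [ 4.14935037e+01  1.89886691e+01 -8.42786450e+00 -1.39299745e-02
 -6.25758577e+01  9.82722239e+01] 0.016108600764864436 [-1.1504794   1.64107911 -0.05075745]
```

View pics/k2.png

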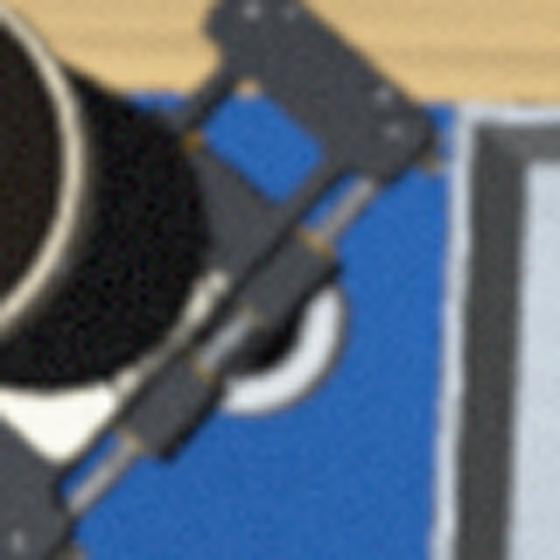

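Call:
carry_out(commands=[0,0,0,1,1,0,0,0,1,1,0,0,0,1,1,0,0,0,0,1,0,0,0,0,0.4,0,0,0,0,0.4,0,0,0,0,0.4,0,0,0,0,0.4])

```text
time_s: 8.95
tcp_pos: [0.582, 0.2583, 0.1982]
eef_rot: [180.0, 0.0, 61.8]
contact_force: [0.3, 0.1, -0.0]
gripper_width: 0.026
```

Call:
carry_out(commands=[0,0,0,0,0.4,0,0,0.75,0,0.4,0,0,0.75,0,0.4,0,0,0.75,0,0.4,0,0,0.75,0,0.4,0,0,0,0,0.4,0,0,0,0,0.4])

```text
time_s: 9.65
tcp_pos: [0.5821, 0.2587, 0.3189]
eef_rot: [180.0, -0.1, 61.8]
contact_force: [-1.0, 0.2, -1.1]
gripper_width: 0.0265
```

Run:
```python
from h import *
s=telemetry.get_state();print(s['eef_rot'])
c=grab("wrist");p=proj(c,[[.582,.2588,.207]])[0];print(p)
x,y=(p-32).astype(int);crop(c,x,y,65,65,9,"k3.png")
import pickle;pickle.dump((c,x,y),open("k3.pkl","wb"))
```

```text
[ 1.79973091e+02 -9.91314768e-02  6.18175104e+01]
[315.71887446 201.71167677]
```

View pics/k3.png

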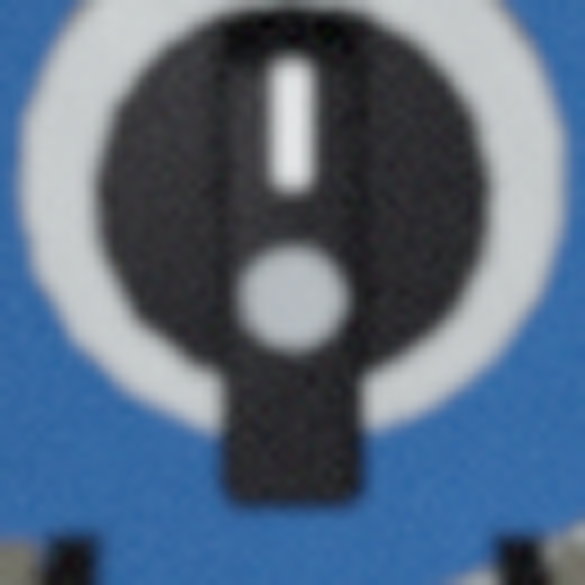

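Run:
```python
import pickle;from h import *
c,x,y=pickle.load(open("k3.pkl","rb"))
b=onz(c,np.array([[294,503]])/9+[x,y]-.45,.207)[0]
a=np.radians(61.8);ax=b+.025*np.array([np.cos(a),np.sin(a)]);print(ax)
for z in(.2085,.2155):print(z,(proj(c,[[*ax,z]])[0]-[x,y]+.45)*9)
# first picture check
c=pickle.load(open("w1.pkl","rb"));a=np.radians(-4.2)
b=onz(c,np.array([[251,490]])/9+[235,125]-.45,.207)[0];ax=b+.025*np.array([np.cos(a),np.sin(a)]);print(ax)
for z in(.2085,.2155):print(z,(proj(c,[[*ax,z]])[0]-[235,125]+.45)*9)
```

```text
[0.5827732  0.26121954]
0.2085 [294.01479016 279.21979555]
0.2155 [293.91096738 298.87146393]
[0.58314089 0.25798431]
0.2085 [244.5096599 304.2169927]
0.2155 [234.26294671 311.93564839]
```

Run:
```python
import pickle;from h import *
c3,x,y=pickle.load(open("k3.pkl","rb"));c1=pickle.load(open("w1.pkl","rb"))
for c,o,yaw in((c1,(235,125),-4.2),(c3,(x,y),61.8)):
    g=cv2.cvtColor(cv2.resize(c["im"][o[1]:o[1]+65,o[0]:o[0]+65],None,fx=9,fy=9,interpolation=cv2.INTER_CUBIC),cv2.COLOR_RGB2GRAY)
    n,l,st,ce=cv2.connectedComponentsWithStats((g>125).astype(np.uint8))
    a=np.radians(yaw);u=np.array([np.cos(a),np.sin(a)]);v=np.array([-u[1],u[0]]);P=[]
    for i in range(1,n):
        if 2000<st[i,4]<15000:print(st[i],ce[i]);P.append(ce[i])
    P.sort(key=lambda q:q[1])
    q=onz(c,np.array(P)/9+np.array(o)-.45,.207)
    for z in(.2085,.2155):
        s=onz(c,np.array([P[1]])/9+np.array(o)-.45,z)[0];d=q[0]-s;print(z,"pointer-stem along/across",d@u,d@v,"stem",s)
```

```text
[ 184  281   85   86 5866] [226.16706444 323.60347767]Traceback (most recent call last):
  File "<stdin>", line 12, in <module>
IndexError: list index out of range
```

Run:
```python
import pickle;from h import *
c3,x,y=pickle.load(open("k3.pkl","rb"));c1=pickle.load(open("w1.pkl","rb"))
for c,o,yaw,bx in((c1,(235,125),-4.2,(205,118,258,245)),(c3,(x,y),61.8,(255,45,335,205))):
    g=cv2.cvtColor(cv2.resize(c["im"][o[1]:o[1]+65,o[0]:o[0]+65],None,fx=9,fy=9,interpolation=cv2.INTER_CUBIC),cv2.COLOR_RGB2GRAY)
    def cen(x0,y0,x1,y1):
        m=(g[y0:y1,x0:x1]>130).astype(np.uint8);M=cv2.moments(m,True);print("box",cv2.boundingRect(m),M["m00"]);return [M["m10"]/M["m00"]+x0,M["m01"]/M["m00"]+y0]
    sb=(175,270,280,375) if bx[0]==205 else (225,230,365,365)
    P=[cen(*bx),cen(*sb)];print(P)
    a=np.radians(yaw);u=np.array([np.cos(a),np.sin(a)]);v=np.array([-u[1],u[0]])
    q=onz(c,np.array(P)/9+np.array(o)-.45,.207)
    for z in(.2085,.2155):
        s=onz(c,np.array([P[1]])/9+np.array(o)-.45,z)[0];d=q[0]-s;print(z,"pointer-stem along/across",d@u*1e3,d@v*1e3)
```

```text
box (0, 0, 49, 113) 4207.0
box (10, 12, 83, 84) 5617.0
[[231.108153078203, 176.04278583313524], [226.1468755563468, 323.60103257966887]]
0.2085 pointer-stem along/across 18.88804316645619 -0.8161404915509105
0.2155 pointer-stem along/across 17.812190260874218 0.5666159261114759
box (14, 15, 45, 131) 5403.0
box (18, 19, 101, 98) 7743.0
[[291.22876179900055, 124.92096983157505], [292.3352705669637, 297.6795815575358]]
0.2085 pointer-stem along/across 17.754722172010926 0.1144426440245199
0.2155 pointer-stem along/across 15.664317932268974 0.1293273757704784
```

The stem has dropped: with the stem down, the pointer-to-stem distance is 17.75 mm, against 17.8 mm in the lifted first picture. So the thread has clicked. I'll regrip and turn it forwards.

Call:
carry_out(commands=[0,0,-0.75,0,0.4,0,0,-0.75,0,0.4,0,0,-0.75,0,0.4,0,0,-0.77,0,0.4,0,0,0,0,0.4,0,0,0,0,1,0,0,0,0,1,0,0,0,0,1], grip_force=40)

```text
time_s: 10.5
tcp_pos: [0.5816, 0.2582, 0.1965]
eef_rot: [-180.0, 0.1, 61.8]
contact_force: [1.2, 0.1, -4.0]
gripper_width: 0.0155
```

Call:
carry_out(commands=[0,0,0,0,1,0,0,0,0,1,0,0,0,-1,1,0,0,0,-1,1,0,0,0,-1,1,0,0,0,-1,1,0,0,0,-1,1,0,0,0,-1,1])

```text
time_s: 11.3
tcp_pos: [0.5814, 0.2583, 0.1966]
eef_rot: [-180.0, 0.1, 37.7]
contact_force: [1.0, -0.1, -6.0]
gripper_width: 0.0158
```

Call:
carry_out(commands=[0,0,0,-1,1,0,0,0,-1,1,0,0,0,-1,1,0,0,0,-1,1,0,0,0,-1,1,0,0,0,-1,1,0,0,0,-1,1,0,0,0,-1,1])

```text
time_s: 12.1
tcp_pos: [0.5814, 0.2585, 0.1966]
eef_rot: [180.0, 0.1, 5.7]
contact_force: [0.3, 0.5, -6.0]
gripper_width: 0.0157
```

Call:
carry_out(commands=[0,0,0,-1,1,0,0,0,-1,1,0,0,0,-1,1,0,0,0,-1,1,0,0,0,-1,1,0,0,0,-1,1,0,0,0,-1,1,0,0,0,-1,1])

```text
time_s: 12.9
tcp_pos: [0.5814, 0.2587, 0.1966]
eef_rot: [180.0, 0.1, -26.3]
contact_force: [0.3, 2.0, -5.8]
gripper_width: 0.0158
```

```bash
python3 -c "
from plant import telemetry as t
s=t.get_state();print(s['moment'],s['joints'],s['gripper_width'],s['contact_force'],s['eef_rot'])"
```

```text
[0.46255038 0.16039208 0.05526518] [ 4.14977070e+01  1.90514475e+01 -8.52896376e+00 -6.24369476e-02
 -6.24748183e+01  2.21965713e+01] 0.015811746703809703 [ 0.30200431  1.97857154 -5.80982807] [ 1.79969758e+02  7.21107265e-02 -2.63346220e+01]
```

Call:
carry_out(commands=[0,0,0,-1,1,0,0,0,-1,1,0,0,0,-1,1,0,0,0,-1,1,0,0,0,-1,1,0,0,0,-1,1,0,0,0,-1,1,0,0,0,-1,1])

```text
time_s: 13.7
tcp_pos: [0.5815, 0.2589, 0.1966]
eef_rot: [180.0, 0.0, -58.3]
contact_force: [1.3, 1.9, -5.8]
gripper_width: 0.0159
```

Call:
carry_out(commands=[0,0,0,-1,1,0,0,0,-1,1,0,0,0,-1,1,0,0,0,-1,1,0,0,0,-1,1,0,0,0,-1,1,0,0,0,-1,1,0,0,0,-1,1])

```text
time_s: 14.5
tcp_pos: [0.5817, 0.2589, 0.1966]
eef_rot: [180.0, 0.0, -90.3]
contact_force: [2.0, 1.3, -7.3]
gripper_width: 0.0155
```

Call:
carry_out(commands=[0,0,0,-1,1,0,0,0,-1,1,0,0,0,-1,1,0,0,0,-1,1,0,0,0,-1,1,0,0,0,-1,1,0,0,0,-1,1,0,0,0,-1,1])

```text
time_s: 15.3
tcp_pos: [0.5819, 0.2589, 0.1966]
eef_rot: [180.0, 0.0, -122.3]
contact_force: [0.4, 0.8, -7.7]
gripper_width: 0.016
```

Call:
carry_out(commands=[0,0,0,-1,1,0,0,0,-1,1,0,0,0,-1,1,0,0,0,-1,1,0,0,0,-1,1,0,0,0,-1,1,0,0,0,-1,1,0,0,0,-1,1])

```text
time_s: 16.1
tcp_pos: [0.582, 0.2587, 0.1966]
eef_rot: [180.0, -0.0, -154.3]
contact_force: [2.5, 1.6, -8.4]
gripper_width: 0.0158
```

Call:
carry_out(commands=[0,0,0,-1,1,0,0,0,-1,1,0,0,0,-1,1,0,0,0,-1,1,0,0,0,-1,1,0,0,0,-1,1,0,0,0,-1,1,0,0,0,-1,1])

```text
time_s: 16.9
tcp_pos: [0.582, 0.2586, 0.1966]
eef_rot: [-180.0, -0.0, 173.7]
contact_force: [3.5, -0.2, -6.8]
gripper_width: 0.0155
```

Call:
carry_out(commands=[0,0,0,-1,1,0,0,0,-0.5,1,0,0,0,-0.3,1,0,0,0,0,1])

```text
time_s: 17.3
tcp_pos: [0.582, 0.2585, 0.1966]
eef_rot: [-180.0, -0.0, 166.6]
contact_force: [4.7, 0.4, -10.8]
gripper_width: 0.0157
```

```bash
python3 -c "
from plant import telemetry as t
s=t.get_state();print(s['moment'],s['joints'],s['gripper_width'],s['contact_force'],s['eef_rot'])"
```

```text
[ 0.10553867 -1.88627526 -0.02587269] [ 4.14712003e+01  1.90684762e+01 -8.51706293e+00 -1.25508404e-02
 -6.24294031e+01 -1.44851093e+02] 0.015689677631541814 [  4.6977438    0.43724233 -10.77619111] [-1.79994186e+02 -1.76983420e-02  1.66614296e+02]
```

Call:
carry_out(commands=[0,0,0,0,0.4,0,0,0,0,0.4,0,0,0,0,0.4,0,0,0.75,0,0.4,0,0,0.75,0,0.4,0,0,0.75,0,0.4,0,0,0.75,0,0.4,0,0,0,0,0.4])

```text
time_s: 18.1
tcp_pos: [0.5836, 0.2592, 0.3233]
eef_rot: [179.7, 0.4, 166.7]
contact_force: [-0.3, -0.3, -0.6]
gripper_width: 0.0262
```

Run:
```python
from h import *
c=grab("wrist");cv2.imwrite("pics/k4.png",c["im"][:,:,::-1])
p=proj(c,[[.582,.2588,.207]])[0];x,y=(p-32).astype(int)
g=cv2.cvtColor(cv2.resize(c["im"][y:y+65,x:x+65],None,fx=9,fy=9,interpolation=cv2.INTER_CUBIC),cv2.COLOR_RGB2GRAY)
def cen(x0,y0,x1,y1):
    m=(g[y0:y1,x0:x1]>130).astype(np.uint8);M=cv2.moments(m,True);print("box",cv2.boundingRect(m),M["m00"]);return np.array([M["m10"]/M["m00"]+x0,M["m01"]/M["m00"]+y0])
P=[cen(245,40,345,215),cen(225,230,365,365)]
q=onz(c,[P[0]/9+[x,y]-.45],.207)[0];s=onz(c,[P[1]/9+[x,y]-.45],.2085)[0];d=q-s
print(P,np.hypot(*d),np.degrees(np.arctan2(d[1],d[0])),telemetry.get_state()["eef_rot"])
```

```text
box (31, 20, 45, 128) 5273.0
box (23, 16, 100, 99) 7733.0
[array([297.78058031, 123.96700171]), array([297.81029355, 294.2047071 ])] 0.01769872780849644 166.58722675259895 [179.76420273   0.21010624 166.65961638]
```

Call:
carry_out(commands=[-0.1,-0.4,0.5,1,-1,-0.1,-0.5,0.5,1,-1,-0.1,-0.6,0.5,1,-1,-0.1,-0.6,0.4,1,-1,-0.1,-0.6,0,1,-1,-0.1,-0.6,0,1,-1,-0.1,-0.6,0,1,-1,-0.1,-0.6,0,1,-1])

```text
time_s: 18.95
tcp_pos: [0.5493, 0.0776, 0.3929]
eef_rot: [180.0, -0.0, -161.2]
contact_force: [-0.2, -0.4, 0.4]
gripper_width: 0.0838
```

Call:
carry_out(commands=[-0.1,-0.6,0,1,-1,-0.1,-0.6,0,1,-1,-0.1,-0.6,0,1,-1,-0.1,-0.6,0,1,-1,-0.1,-0.6,0,1,-1,-0.1,-0.6,0,1,-1,-0.1,-0.6,0,1,-1,-0.1,-0.6,0,1,-1])

```text
time_s: 19.75
tcp_pos: [0.5173, -0.1144, 0.3929]
eef_rot: [180.0, -0.0, -129.2]
contact_force: [0.7, 0.0, -0.2]
gripper_width: 0.0877
```

Call:
carry_out(commands=[-0.1,-0.6,0,1,-1,-0.1,-0.6,0,1,-1,-0.1,-0.7,0,1,-1,-0.1,-0.7,0,1,-1,-0.1,-0.7,0,1,-1,-0.1,-0.7,0,1,-1,-0.1,-0.6,0,1,-1,-0.1,-0.6,0,1,-1])

```text
time_s: 20.55
tcp_pos: [0.4854, -0.3224, 0.3928]
eef_rot: [180.0, 0.0, -97.2]
contact_force: [0.7, -0.3, -0.2]
gripper_width: 0.0874
```

Call:
carry_out(commands=[-0.3,-0.6,0,1,-1,-0.2,-0.1,0,0.6,-1,0,0,0,0,-1,0,0,0,0,-1])

```text
time_s: 20.95
tcp_pos: [0.4659, -0.3493, 0.3931]
eef_rot: [180.0, 0.0, -91.1]
contact_force: [0.9, -0.7, 0.3]
gripper_width: 0.0877
```

Run:
```python
from h import *
import pickle
s=telemetry.get_state();print(s["tcp_pos"],s["eef_rot"],s["joints"])
c=grab("wrist");cv2.imwrite("pics/w5.png",c["im"][:,:,::-1]);pickle.dump(c,open("w5.pkl","wb"))
print(proj(c,[[.515,-.372,.133],[.415,-.3515,.133]]))
```

```text
[ 0.46585573 -0.34929304  0.39314467] [ 1.79989547e+02  1.47830066e-02 -9.10578114e+01] [-1.76366493e+01  8.45301738e+00  2.92725746e+00 -1.12378526e-02
 -8.44884766e+01  1.65799200e+01]
[[280.35340371 155.50669772]
 [350.78065327 168.53455857]]
```

View pics/w5.png

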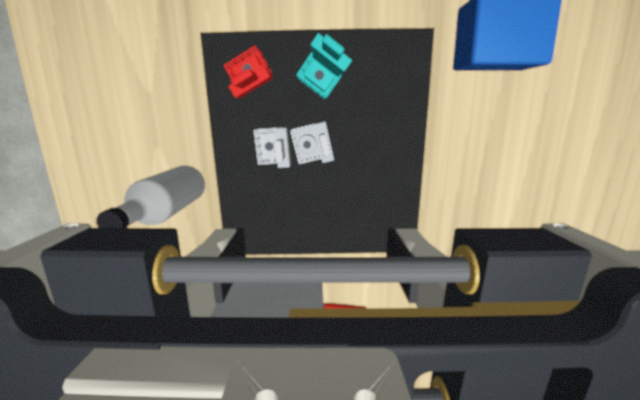

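Basket B (right, px (312,143)) was knocked aside: its tab was predicted at (351,168) and shows near (325,147). I'll re-measure both.

Run:
```python
import pickle;from h import *
c=pickle.load(open("w5.pkl","rb"));a=crop(c,245,112,98,66,8)
# contrast stretch of light greys to tell tab top from plate
g=cv2.createCLAHE(2,(2,2)).apply(cv2.cvtColor(a,cv2.COLOR_BGR2GRAY));cv2.imwrite("pics/b5.png",g)
```

```text
(no output)
```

View pics/b5.png

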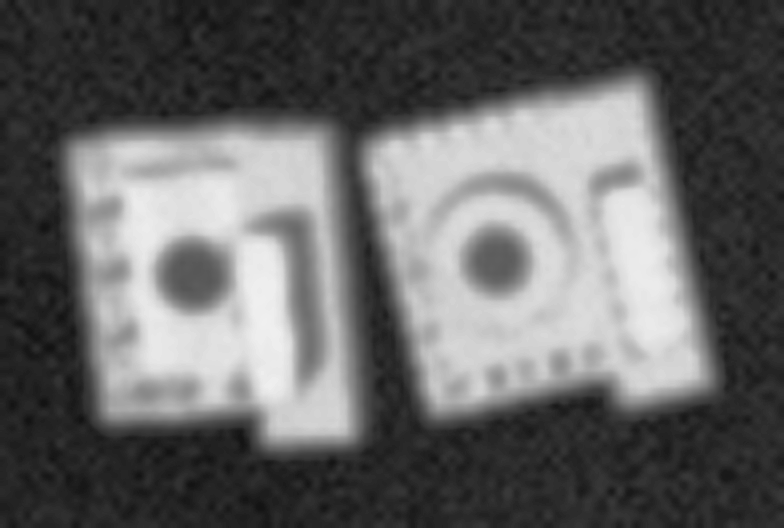

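Run:
```python
import pickle;from h import *
c=pickle.load(open("w5.pkl","rb"))
f=lambda p,z:onz(c,np.array(p)/8.+[245,112]-.44,z)
def ang(p,z):
    q=f(p,z);d=q[0]-q[1];return np.degrees(np.arctan2(d[1],d[0]))+90,np.hypot(*d) # first = -y end
for n,tab,lip in(("A",[[263,233],[277,398]],[[330,125],[357,440]]),("B",[[625,190],[660,350]],[[645,80],[712,388]])):
    t=f(tab,.133);print(n,"tab",t.mean(0),ang(tab,.133),"lip",f(lip,.088).mean(0),ang(lip,.088))
```

```text
A tab [ 0.51755111 -0.37826294] (np.float64(1.8080539813470722), np.float64(0.028964983438679363)) lip [ 0.50884114 -0.37891442] (np.float64(2.379799028488023), np.float64(0.06115569551645959))
B tab [ 0.45181842 -0.38496199] (np.float64(11.90188682211226), np.float64(0.02846784833213006)) lip [ 0.44322448 -0.38706585] (np.float64(12.114246223207786), np.float64(0.060602368436137505))
```

Run:
```python
import pickle;from h import *
c=pickle.load(open("w1.pkl","rb"));o=np.array([.5583,.1070]);a=np.radians(-.93);R=np.array([[np.cos(a),-np.sin(a)],[np.sin(a),np.cos(a)]])
for n,c in(("w1",c),("top",grab("top"))):
  for wy in(-.16,-.13,-.08,-.03,.03):
    # sample profile across the front rim at z=.14 in washer x
    xs=np.arange(-.115,-.08,.001);P=np.c_[(np.c_[xs,np.full(len(xs),wy)]@R.T+o),np.full(len(xs),.14)]
    q=proj(c,P).astype(np.float32);v=cv2.remap(c["im"].astype(np.float32),q[:,:1],q[:,1:],cv2.INTER_CUBIC)[:,0]
    if wy in(-.13,-.03):print(n,wy,[f"{int(x*1000)}:{int(u[0])},{int(u[2])}" for x,u in zip(xs,v)][::2])
```

```text
w1 -0.13 ['-115:29,31', '-113:26,29', '-111:22,25', '-109:27,31', '-107:25,26', '-105:21,25', '-103:62,43', '-100:149,106', '-98:195,158', '-96:198,186', '-94:190,196', '-92:176,184', '-90:133,138', '-88:101,102', '-86:96,97', '-84:96,98', '-82:94,95', '-80:99,99']
w1 -0.03 ['-115:27,31', '-113:19,18', '-111:23,23', '-109:26,29', '-107:37,34', '-105:58,52', '-103:106,83', '-100:154,117', '-98:183,158', '-96:190,184', '-94:186,193', '-92:166,173', '-90:120,124', '-88:95,97', '-86:94,97', '-84:95,97', '-82:97,96', '-80:96,98']
top -0.13 ['-115:218,10', '-113:214,7', '-111:212,12', '-109:210,18', '-107:205,17', '-105:197,23', '-103:186,48', '-100:179,102', '-98:183,163', '-96:190,195', '-94:186,202', '-92:180,196', '-90:181,200', '-88:181,201', '-86:179,196', '-84:178,196', '-82:181,199', '-80:182,198']
top -0.03 ['-115:212,131', '-113:212,129', '-111:217,131', '-109:220,135', '-107:222,139', '-105:224,139', '-103:221,139', '-100:213,148', '-98:204,173', '-96:190,196', '-94:174,194', '-92:168,186', '-90:173,190', '-88:180,200', '-86:186,205', '-84:187,205', '-82:184,203', '-80:184,204']
```

Call:
carry_out(commands=[0.65,-0.36,0,0.4,0,0.64,-0.36,0,0.4,0,0,0,-0.9,0,0,0,0,-0.9,0,0,0,0,-0.9,0,0,0,0,-0.9,0,0,0,0,-0.9,0,0,0,0,0,0,0])

```text
time_s: 21.85
tcp_pos: [0.5155, -0.3761, 0.208]
eef_rot: [179.5, 0.3, -87.8]
contact_force: [-1.1, 0.2, 0.1]
gripper_width: 0.0441
```

Call:
carry_out(commands=[0,0,-0.6,0,0,0,0,-0.6,0,0,0,0,-0.6,0,0,0,0,-0.6,0,0,0,0,0,0,0,0,0,0,0,0])

```text
time_s: 22.45
tcp_pos: [0.5187, -0.3785, 0.1191]
eef_rot: [-180.0, -0.1, -87.7]
contact_force: [1.0, -0.4, 0.8]
gripper_width: 0.0439
```

Run:
```python
from h import *
c=grab("top");crop(c,400,170,110,100,6,"t6.png");s=telemetry.get_state();print(s["tcp_pos"],s["contact_force"],s["gripper_width"],s["eef_rot"])
```

```text
[ 0.51897243 -0.37874236  0.11965233] [ 0.39453443 -0.46288442  0.79254949] 0.04360988366299328 [-1.79881318e+02 -9.12885907e-02 -8.77206846e+01]
```

Call:
carry_out(commands=[-0.02,0,-0.07,0,1,0,0,0,0,1,0,0,0,0,1,0,0,0,0,1,0,0,0,0,1,0,0,0,0,1,0,0,0,0,1,0,0,0,0,1], grip_force=40)

```text
time_s: 23.3
tcp_pos: [0.5173, -0.3785, 0.115]
eef_rot: [-179.9, -0.0, -87.8]
contact_force: [1.6, -0.2, 3.4]
gripper_width: 0.0099
```

Call:
carry_out(commands=[0,0,0,0,1,0,0,0,0,1,0,0,0.2,0,1,0,0,0.5,0,1,0,0,0.5,0,1,0,0,0.5,0,1,0,0,0.5,0,1,0,0,0.5,0,1])

```text
time_s: 24.1
tcp_pos: [0.5155, -0.3777, 0.2225]
eef_rot: [179.8, 0.1, -87.8]
contact_force: [-0.7, -0.0, -1.9]
gripper_width: 0.0098
```

Run:
```python
from h import *
c=grab("scene");crop(c,225,50,130,150,4,"s7.png");s=telemetry.get_state();print(s["tcp_pos"],s["contact_force"],s["gripper_width"],s["eef_rot"])
```

```text
[ 0.51683831 -0.37871809  0.22655736] [ 1.00347039 -0.56717159  1.20147689] 0.00986283161231285 [-1.79914889e+02 -8.36338158e-02 -8.77551993e+01]
```

Call:
carry_out(commands=[0,0,0.7,0,1,0,0,0.7,-0.4,1,0,0.5,0.7,-0.4,1,-0.1,0.8,0,0,1,-0.2,0.8,0,0,1,-0.2,0.8,0,0,1,-0.2,0.8,0,0,1,-0.2,0.8,0,0,1])

```text
time_s: 24.95
tcp_pos: [0.4791, -0.197, 0.3055]
eef_rot: [179.8, 0.0, -91.0]
contact_force: [0.9, 0.6, -2.7]
gripper_width: 0.0098
```

Call:
carry_out(commands=[-0.2,0.8,0,0,1,-0.1,0.8,0,0,1,-0.1,0.8,0,0,1,-0.05,0.8,0,0,1,0,0.8,0,0,1,0,0.47,0,0,1,0,0,0,0,1,0,0,0,0,1])

```text
time_s: 25.75
tcp_pos: [0.4619, -0.0194, 0.306]
eef_rot: [179.9, -0.0, -90.9]
contact_force: [0.2, 0.2, -2.9]
gripper_width: 0.0098
```

Run:
```python
from h import *
import pickle
s=telemetry.get_state();print(s["tcp_pos"],s["eef_rot"])
c=grab("wrist");pickle.dump(c,open("w8.pkl","wb"));cv2.imwrite("pics/w8.png",c["im"][:,:,::-1])
```

```text
[ 0.46194244 -0.01939726  0.30595892] [ 1.79893608e+02 -2.22428355e-02 -9.09022906e+01]
```

View pics/w8.png

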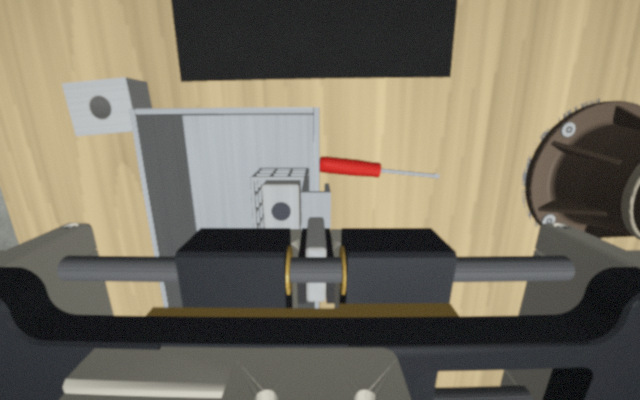

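```bash
cat > rim.py <<'E'
import sys,pickle;from h import *
c=pickle.load(open(sys.argv[1],"rb"))
for y in map(float,sys.argv[2:]):
    xs=np.arange(.45,.476,.001);P=np.c_[xs,np.full(len(xs),y),np.full(len(xs),.14)]
    q=proj(c,P).astype(np.float32);v=cv2.remap(c["im"].astype(np.float32),q[:,:1],q[:,1:],cv2.INTER_CUBIC)[:,0]
    print(y,q[0],[f"{int(round(x*1000))}:{int(u[0])},{int(u[2])}" for x,u in zip(xs,v)])
E
python3 rim.py w8.pkl -.095 -.085 -.075 -.065
python3 -c "
import pickle;from h import *
c=pickle.load(open('w8.pkl','rb'));crop(c,245,95,100,100,6,'w8c.png')"
```

```text
-0.095 [325.4365  115.50732] ['450:199,142', '451:200,144', '452:202,144', '453:206,147', '454:210,152', '455:210,152', '456:200,156', '457:187,169', '458:180,183', '459:176,187', '460:178,188', '461:175,186', '462:166,177', '463:160,170', '464:163,174', '465:171,180', '466:171,180', '467:170,180', '468:170,179', '469:171,181', '470:173,183', '471:174,184', '472:175,182', '473:175,185', '474:174,185', '475:173,183']
-0.085 [325.4977  125.39297] ['450:200,142', '451:201,143', '452:203,146', '453:208,149', '454:210,151', '455:209,152', '456:201,155', '457:189,168', '458:180,182', '459:180,189', '460:179,189', '461:176,186', '462:170,179', '463:163,172', '464:167,177', '465:176,185', '466:175,184', '467:175,185', '468:174,183', '469:173,183', '470:175,185', '471:178,188', '472:179,190', '473:179,190', '474:179,190', '475:177,188']
-0.075 [325.55707 135.11041] ['450:204,145', '451:206,147', '452:207,149', '453:210,151', '454:211,152', '455:209,153', '456:202,155', '457:191,165', '458:182,183', '459:181,188', '460:181,190', '461:182,192', '462:179,187', '463:169,177', '464:168,178', '465:172,183', '466:175,186', '467:176,186', '468:174,183', '469:173,183', '470:176,186', '471:178,189', '472:179,190', '473:179,191', '474:179,189', '475:177,187']
-0.065 [325.6147  144.66176] ['450:206,148', '451:209,152', '452:211,152', '453:210,151', '454:211,153', '455:209,153', '456:203,152', '457:193,164', '458:181,178', '459:179,188', '460:182,192', '461:183,192', '462:185,193', '463:183,191', '464:179,188', '465:177,187', '466:176,186', '467:177,187', '468:175,187', '469:173,184', '470:177,187', '471:179,190', '472:179,189', '473:180,191', '474:180,191', '475:178,189']
```

View pics/w8c.png

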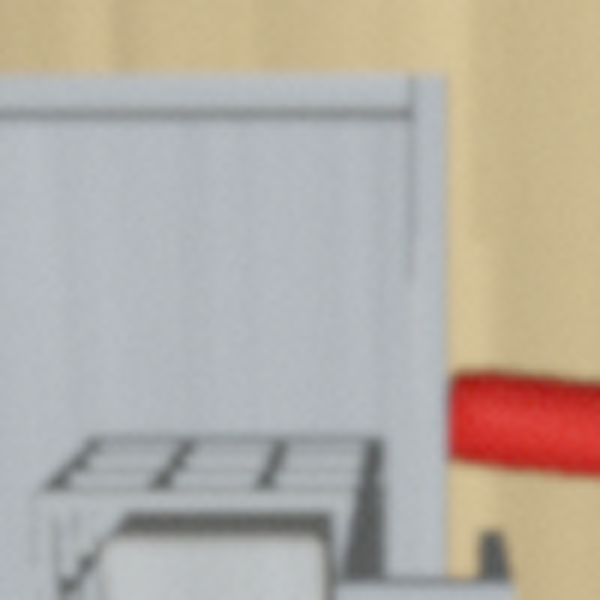

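Rim measured at outer edge x=0.4572 and inner 0.463, so the centre is about 0.461 at this y, and the TCP is aligned within about 0.7 mm. I'll lower it in stages and watch the force.

Call:
carry_out(commands=[-0.015,0,-0.4,0,1,0,0,-0.4,0,1,0,0,-0.4,0,1,0,0,-0.4,0,1,0,0,-0.4,0,1,0,0,-0.4,0,1,0,0,-0.2,0,1,0,0,0,0,1])

```text
time_s: 26.6
tcp_pos: [0.4613, -0.0204, 0.2015]
eef_rot: [179.9, -0.1, -91.0]
contact_force: [-0.6, 0.3, -2.2]
gripper_width: 0.0095
```

Call:
carry_out(commands=[0,0,-0.1,0,1,0,0,-0.1,0,1,0,0,-0.1,0,1,0,0,-0.1,0,1,0,0,0,0,1])

```text
time_s: 27.1
tcp_pos: [0.4619, -0.0195, 0.1861]
eef_rot: [180.0, -0.0, -91.0]
contact_force: [0.3, 0.6, -3.3]
gripper_width: 0.0097
```

Call:
carry_out(commands=[0,0,-0.1,0,1,0,0,-0.1,0,1,0,0,-0.1,0,1,0,0,-0.06,0,1,0,0,0,0,1,0,0,0,0,1])

```text
time_s: 27.7
tcp_pos: [0.4622, -0.0195, 0.1722]
eef_rot: [180.0, -0.0, -91.0]
contact_force: [0.8, 0.1, -2.5]
gripper_width: 0.0096
```

Call:
carry_out(commands=[0,0,-0.03,0,1,0,0,-0.03,0,1,0,0,0,0,1])

```text
time_s: 28.0
tcp_pos: [0.4623, -0.0195, 0.17]
eef_rot: [-180.0, 0.0, -91.0]
contact_force: [0.6, -0.8, -0.0]
gripper_width: 0.0098
```

Call:
carry_out(commands=[0,0,-0.01,0,0.3,0,0,0,0,0.3,0,0,0,0,0.3,0,0,0,0,0.3,0,0,0.4,0,0.3,0,0,0.8,0,0.3,0,0,0.9,0,0.3,0,0,0.9,0,0.3])

```text
time_s: 28.8
tcp_pos: [0.4619, -0.0196, 0.2907]
eef_rot: [180.0, -0.0, -91.0]
contact_force: [0.6, -0.3, 0.5]
gripper_width: 0.0309
```

Call:
carry_out(commands=[0,0,0.9,0.4,0,0,-0.6,0.9,0.4,0,0,-0.9,0.6,0.4,0,0,-0.9,0,0.4,0,0,-0.9,0,0.4,0,0,-0.9,0,0.4,0,-0.1,-0.9,0,0.4,0,-0.1,-0.9,0,0.4,0])

```text
time_s: 29.6
tcp_pos: [0.4538, -0.2609, 0.3854]
eef_rot: [-180.0, 0.0, -78.1]
contact_force: [1.4, -0.1, 0.3]
gripper_width: 0.044
```

Call:
carry_out(commands=[-0.05,-0.9,0,0,0,0,-0.9,0,0,0,0,-0.4,0,0,0,0,0,0,0,0,0,0,0,0,0])

```text
time_s: 30.1
tcp_pos: [0.4521, -0.3473, 0.385]
eef_rot: [180.0, 0.0, -78.2]
contact_force: [-0.0, 0.2, -0.5]
gripper_width: 0.0437
```

Run:
```python
from h import *
import pickle
s=telemetry.get_state();print(s["tcp_pos"],s["eef_rot"])
c=grab("wrist");pickle.dump(c,open("w9.pkl","wb"));p=proj(c,[[.452,-.385,.133]])[0];print(p)
t=grab("top")
x,y=(p-40).astype(int);print(x,y)
a=cv2.resize(crop(c,x,y,80,80,5),(400,400));b=cv2.resize(crop(t,255,140,195,130,2.05),(400,267))
im=np.zeros((400,800,3),np.uint8);im[:,:400]=cv2.merge([cv2.createCLAHE(2,(2,2)).apply(cv2.cvtColor(a,cv2.COLOR_BGR2GRAY))]*3);im[:267,400:]=b;cv2.imwrite("pics/b9.png",im)
```

```text
[ 0.45208936 -0.34726303  0.38504875] [ 1.79977869e+02  3.09309882e-02 -7.82101220e+01]
[321.14799003 145.17399387]
281 105
```

View pics/b9.png

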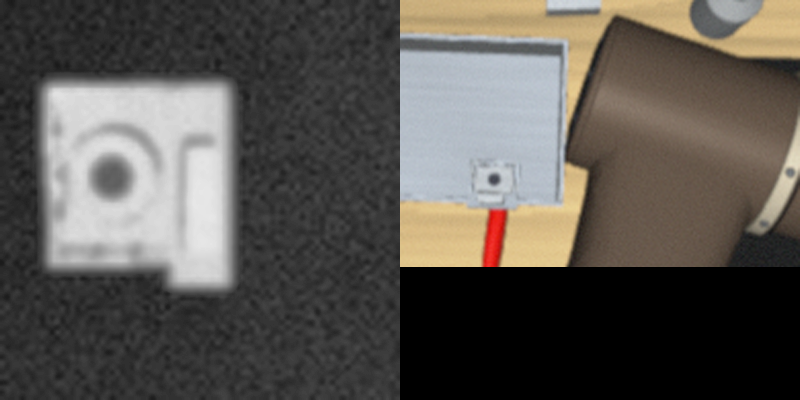

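Basket A hangs on the front rim (right half, (495,180)). Basket B's tab is at (202,200) in the left half, exactly where predicted and aligned with the tool, so I'll grasp it.

Call:
carry_out(commands=[0,-0.47,0,0,0,0,-0.47,-0.4,0,0,0,0,-0.9,0,0,0,0,-0.9,0,0,0,0,-0.9,0,0,0,0,-0.9,0,0,0,0,-0.7,0,0,0,0,-0.7,0,0])

```text
time_s: 31.0
tcp_pos: [0.4525, -0.3838, 0.1687]
eef_rot: [-180.0, -0.0, -78.1]
contact_force: [-0.7, -0.0, 0.3]
gripper_width: 0.0435
```

Call:
carry_out(commands=[0,0,-0.7,0,0,0,0,-0.64,0,0,0,0,0,0,0,0,0,0,0,0])

```text
time_s: 31.4
tcp_pos: [0.4527, -0.3846, 0.1165]
eef_rot: [180.0, -0.0, -78.1]
contact_force: [0.6, 0.3, 0.5]
gripper_width: 0.0438
```

Call:
carry_out(commands=[0,0,0,0,1,0,0,0,0,1,0,0,0,0,1,0,0,0,0,1,0,0,0,0,1,0,0,0,0,1,0,0,0,0,1,0,0,0,0,1])

```text
time_s: 32.2
tcp_pos: [0.4523, -0.3852, 0.1162]
eef_rot: [-180.0, -0.0, -78.2]
contact_force: [-0.5, 2.8, 5.3]
gripper_width: 0.0096
```

Call:
carry_out(commands=[0,0,0,0,1,0,0,0.2,0,1,0,0,0.5,0,1,0,0,0.5,0,1,0,0,0.5,0,1,0,0,0.5,0,1,0,0,0,0,1])

```text
time_s: 32.9
tcp_pos: [0.4532, -0.3859, 0.2066]
eef_rot: [-179.8, -0.2, -78.2]
contact_force: [0.2, -0.5, -2.3]
gripper_width: 0.01
```

Call:
carry_out(commands=[0,0,0.8,0,1,0,0,0.8,-0.4,1,0,0.4,0.8,-0.4,1,0.03,0.8,0.7,-0.4,1,0.03,0.8,0,-0.4,1,0.03,0.8,0,-0.4,1,0.03,0.8,0,-0.4,1,0.03,0.8,0,-0.4,1])

```text
time_s: 33.7
tcp_pos: [0.4575, -0.2077, 0.3265]
eef_rot: [179.9, 0.0, -89.5]
contact_force: [1.1, 0.5, -1.8]
gripper_width: 0.01
```

Call:
carry_out(commands=[0.03,0.8,0,-0.4,1,0.03,0.8,0,0,1,0.03,0.8,0,0,1,0,0.8,0,0,1,0,0.8,0,0,1,0,0.8,0,0,1,0,0.8,0,0,1,0,0.8,0,0,1])

```text
time_s: 34.5
tcp_pos: [0.461, 0.0481, 0.3267]
eef_rot: [179.9, -0.0, -91.0]
contact_force: [1.3, -1.2, -1.4]
gripper_width: 0.0095
```

Call:
carry_out(commands=[0,0.6,0,0,1,0,0,0,0,1,0,0,0,0,1])

```text
time_s: 34.8
tcp_pos: [0.4613, 0.0713, 0.3267]
eef_rot: [179.9, -0.0, -90.9]
contact_force: [-0.7, 0.2, -1.3]
gripper_width: 0.0099
```

```bash
python3 - <<'E'
from h import *
import pickle
s=telemetry.get_state();print(s["tcp_pos"],s["eef_rot"])
c=grab("wrist");pickle.dump(c,open("w10.pkl","wb"));crop(c,220,90,200,150,4,"w10.png")
E
python3 rim.py w10.pkl -.09 -.075 -.06 .015
```

```text
[0.46127322 0.07125095 0.32672629] [ 1.79899125e+02 -4.22102150e-02 -9.08904991e+01]
-0.09 [323.5394    30.269663] ['450:192,136', '451:193,136', '452:197,138', '453:200,141', '454:202,144', '455:203,146', '456:194,150', '457:181,162', '458:171,173', '459:168,178', '460:168,178', '461:167,176', '462:150,158', '463:116,123', '464:93,95', '465:86,88', '466:86,87', '467:88,89', '468:87,88', '469:86,88', '470:89,91', '471:85,87', '472:86,88', '473:89,89', '474:88,87', '475:89,90']
-0.075 [323.66202   46.055084] ['450:192,138', '451:193,138', '452:197,140', '453:201,145', '454:203,147', '455:202,144', '456:197,148', '457:185,158', '458:173,172', '459:172,181', '460:172,182', '461:171,180', '462:158,168', '463:127,136', '464:101,104', '465:94,97', '466:96,99', '467:97,100', '468:97,100', '469:95,98', '470:95,99', '471:98,102', '472:98,101', '473:99,101', '474:101,104', '475:100,103']
-0.06 [323.77997   61.489147] ['450:193,136', '451:195,138', '452:197,137', '453:201,143', '454:204,147', '455:205,147', '456:198,147', '457:188,154', '458:177,170', '459:174,180', '460:174,185', '461:175,185', '462:175,184', '463:170,180', '464:165,176', '465:168,179', '466:169,179', '467:168,178', '468:166,176', '469:167,176', '470:167,178', '471:170,182', '472:173,183', '473:173,184', '474:172,183', '475:172,183']
0.015 [324.3058  133.48859] ['450:200,144', '451:203,145', '452:204,147', '453:203,147', '454:203,145', '455:202,144', '456:201,145', '457:198,147', '458:187,155', '459:179,171', '460:177,185', '461:179,189', '462:177,187', '463:173,182', '464:169,178', '465:169,180', '466:171,182', '467:174,183', '468:174,184', '469:173,185', '470:173,184', '471:172,183', '472:173,183', '473:174,182', '474:172,182', '475:172,183']
```

Call:
carry_out(commands=[0.04,0,-0.5,0,1,0,0,-0.5,0,1,0,0,-0.5,0,1,0,0,-0.5,0,1,0,0,-0.5,0,1,0,0,-0.4,0,1,0,0,-0.25,0,1,0,0,0,0,1])

```text
time_s: 35.65
tcp_pos: [0.4626, 0.0699, 0.2005]
eef_rot: [179.9, -0.1, -91.0]
contact_force: [-0.6, 0.6, -1.6]
gripper_width: 0.01
```

Call:
carry_out(commands=[0,0,-0.1,0,1,0,0,-0.1,0,1,0,0,-0.1,0,1,0,0,-0.1,0,1,0,0,0,0,1])

```text
time_s: 36.15
tcp_pos: [0.4631, 0.0708, 0.1853]
eef_rot: [180.0, -0.0, -91.0]
contact_force: [-0.1, 1.2, -1.3]
gripper_width: 0.0095
```

Call:
carry_out(commands=[0,0,-0.1,0,1,0,0,-0.1,0,1,0,0,-0.1,0,1,0,0,-0.05,0,1,0,0,-0.02,0,1,0,0,0,0,1])

```text
time_s: 36.75
tcp_pos: [0.4633, 0.0709, 0.1711]
eef_rot: [180.0, -0.0, -91.0]
contact_force: [-1.4, -0.6, 2.1]
gripper_width: 0.0099
```

```bash
python3 -c "
from plant import telemetry as t
s=t.get_state();print(s['tcp_pos'],s['contact_force'])"
```

```text
[0.46328418 0.07085918 0.17112253] [-1.40437513 -0.55706268  2.1118526 ]
```

Call:
carry_out(commands=[0,0,-0.01,0,0.3,0,0,0,0,0.3,0,0,0,0,0.3,0,0,0,0,0.3,0,0,0.4,0,0.3,0,0,0.8,0,0.3,0,0,0.9,0,0.3,0,0,0.9,0,0.3])

```text
time_s: 37.55
tcp_pos: [0.4631, 0.0707, 0.2919]
eef_rot: [180.0, -0.0, -91.0]
contact_force: [1.6, 0.7, -0.1]
gripper_width: 0.0307
```

Call:
carry_out(commands=[-0.4,0.6,0.2,0,1,-0.5,0.7,0,0,1,-0.5,0.7,0,0,1,-0.5,0.7,0,0,1,-0.5,0.7,0,0,1,-0.3,0.7,0,0,1,0,0,0,0,1,0,0,0,0,1])

```text
time_s: 38.35
tcp_pos: [0.355, 0.2354, 0.2985]
eef_rot: [180.0, -0.0, -90.9]
contact_force: [0.3, -0.5, -1.0]
gripper_width: 0.0004
```

Run:
```python
from h import *
s=telemetry.get_state();print(s['tcp_pos'],s['contact_force'],s['gripper_width'],s["joints"])
c=grab("wrist");t=grab("scene")
a=cv2.resize(c["im"][:,:,::-1],(400,250));b=crop(t,270,180,160,160,2.5)
im=np.zeros((400,800,3),np.uint8);im[:250,:400]=a;im[:,400:]=b;cv2.imwrite("pics/d11.png",im)
```

```text
[0.35504252 0.23537487 0.2985401 ] [ 0.30776813 -0.51212792 -0.95608214] 0.00041909244537841425 [ 6.03039759e+01 -5.79003336e+00 -2.37243264e+01  1.52097010e-03
 -7.20712426e+01 -6.11572757e+01]
```

View pics/d11.png

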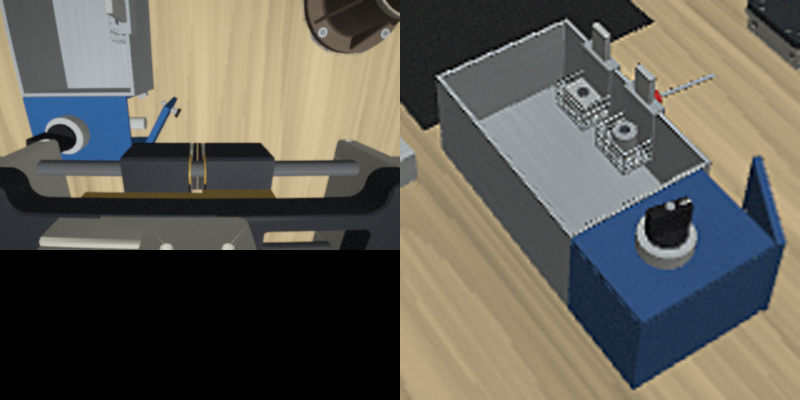

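Both baskets hang upright inside the front wall (right half, (582,95) and (625,130)). The door is open with its free top edge at wrist px about (275,157). I'll check where that is before descending.

Run:
```python
from h import *
c=grab("wrist");print(onz(c,[[275,157],[284,172],[238,225]],.137))
```

```text
[[0.39788347 0.20056035]
 [0.38905836 0.21692175]
 [0.44463911 0.27733493]]
```

Call:
carry_out(commands=[0,0,-0.7,0,1,0,0,-0.7,0,1,0,0,-0.7,0,1,0,0,-0.7,0,1,0,0,-0.7,0,1,0,0,-0.6,0,1,0,0,0,0,1])

```text
time_s: 39.2
tcp_pos: [0.3546, 0.2324, 0.132]
eef_rot: [179.8, -0.3, -91.1]
contact_force: [-0.5, -0.2, -0.3]
gripper_width: 0.0003
```

Call:
carry_out(commands=[0.2,0,0,0,1,0.2,0,0,0,1,0.2,0,0,0,1,0.2,0,0,0,1,0.2,0,0,0,1,0.2,0,0,0,1,0.2,0,0,0,1,0.2,0,0,0,1])

```text
time_s: 40.0
tcp_pos: [0.4199, 0.2348, 0.1344]
eef_rot: [180.0, -0.0, -91.0]
contact_force: [-0.4, -0.5, 0.0]
gripper_width: 0.0003
```

Call:
carry_out(commands=[0.1,0,0,0,1,0.1,0,0,0,1,0.1,0,0,0,1,0.05,0,0,0,1,0,0,0,0,1])

```text
time_s: 40.5
tcp_pos: [0.433, 0.2344, 0.1343]
eef_rot: [179.9, -0.0, -91.0]
contact_force: [-1.9, -1.4, 0.4]
gripper_width: 0.0001
```

Call:
carry_out(commands=[0.06,0,0,0,1,0.06,0,0,0,1,0.06,0,0,0,1,0,0,0,0,1])

```text
time_s: 40.9
tcp_pos: [0.44, 0.2342, 0.1343]
eef_rot: [179.9, -0.1, -91.0]
contact_force: [-1.8, -2.3, -0.2]
gripper_width: 0.0005
```

Call:
carry_out(commands=[0.05,0,0,0,1,0.05,0,0,0,1,0,0,0,0,1])

```text
time_s: 41.2
tcp_pos: [0.4455, 0.2358, 0.135]
eef_rot: [-179.9, 0.1, -90.9]
contact_force: [0.0, 0.1, -0.1]
gripper_width: 0.0008
```

Call:
carry_out(commands=[0.03,0,0,0,1,0.03,0,0,0,1,0,0,0,0,1])

```text
time_s: 41.5
tcp_pos: [0.4466, 0.2355, 0.1348]
eef_rot: [180.0, 0.1, -91.0]
contact_force: [-5.8, 1.9, 3.5]
gripper_width: 0.0002
```

Run:
```python
from h import *
s=telemetry.get_state();print(s['tcp_pos'],s['contact_force'])
```

```text
[0.44663554 0.23553174 0.13483663] [-5.7923956   1.85192589  3.50981985]
```

Call:
carry_out(commands=[0.04,0,0,0,1,0,0,0,0,1])

```text
time_s: 41.7
tcp_pos: [0.4469, 0.2355, 0.1348]
eef_rot: [179.9, 0.0, -91.0]
contact_force: [-15.0, 4.7, 9.8]
gripper_width: 0.0006
```

Call:
carry_out(commands=[-0.2,0,0,0,1,-0.5,0,0,0,1,-0.5,0,0,0,1,-0.5,0,0,0,1,0,0,0.8,0,1,0,0,0.9,0,1,0,0,0.9,0,1,0,0,0.9,0,1])

```text
time_s: 42.5
tcp_pos: [0.3805, 0.2349, 0.2764]
eef_rot: [-179.9, 0.0, -90.9]
contact_force: [0.9, 0.9, 0.2]
gripper_width: 0.0006
```

Call:
carry_out(commands=[0,0.5,0.9,0,1,0,0.9,0.5,0,1,0,0.9,0,0,1,0,0.9,0,0,1,0,0.9,0,0,1,0,0,0,0,1])

```text
time_s: 43.1
tcp_pos: [0.3805, 0.4024, 0.3294]
eef_rot: [-180.0, -0.0, -90.9]
contact_force: [-0.3, -1.2, -0.1]
gripper_width: 0.0003
```

Run:
```python
from h import *
s=telemetry.get_state();print(s['tcp_pos'],s['contact_force'],s['time_s'])
c=grab("scene");t=grab("top")
a=crop(t,150,110,360,170,2.2);a=cv2.resize(a,(792,374));b=cv2.resize(crop(c,225,130,200,200,4),(400,400))[150:376]
im=np.zeros((600,800,3),np.uint8);im[:374,:792]=a;im[374:,:400]=b
d=cv2.resize(crop(t,150,200,80,45,5),(400,226));im[374:,400:]=d;cv2.imwrite("pics/f12.png",im)
```

```text
[0.3805063  0.4024251  0.32941021] [-0.33514102 -1.23071171 -0.07055924] 43.1
```

View pics/f12.png

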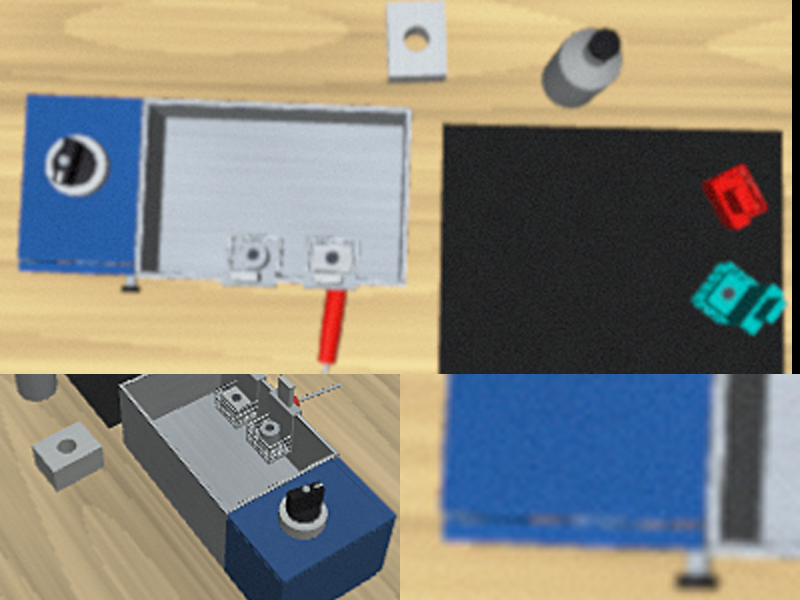

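Final picture: the door lies flush along the housing front, both baskets hang inside the front rim, the knob is turned, and the bystanders have not moved. I'll hand it in.

```bash
python3 -c "
from plant import r
print(r.close_job())"
```

```text
the job is handed in; nothing more can be done
None
```

The washer is ready to run and the job is handed in, at about 43 s of the 210 s allowed. No verdict came back, so the results below rest on my own checks.

- **Knob:** I turned it backwards to about -1.1 rad. The wrist camera then showed the stem had dropped. Next I turned it forwards in one grip to about 3.36 rad. That angle comes from the final pointer direction in the picture, and the stem was still down.
- **Baskets:** Two steel baskets were present, and both hang upright by their lips inside the tank on the front rim. Each came to rest at the expected height, and the scene and top views confirmed it. One had been knocked a few centimetres aside before I reached it, so I measured it again first. I left the red and turquoise lookalikes alone.
- **Door:** I pushed it past the catch: the resistance fell to zero, then rose to about 15 N along the push (about 18 N in all) at the stop. The final top view shows it flush with the housing.
- **Bystanders:** The screwdriver, flask and aluminium block look unmoved.

**Disagreements:**
- My first check of the stem, measured from the bar's end, suggested it was still lifted. The more accurate pointer-to-stem measurement showed it was down, 17.75 mm against 17.8 mm expected.
- The first top-camera estimate of the rim was about 2 mm off the wrist-camera reading, so I placed the baskets by the wrist camera.

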